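Take the slide carrier out of the storage box

TASK

Pick up the lab spatula, put its blade under the overhanging front edge of the slide box's lid, lever the lid up with it until the lid stands fully open, and lay the spatula flat on the bench again. Then grip the steel slide carrier by its handle bar, lift it straight up out of the box until its underside is about 5 cm above the box's rim, and keep it there, steady and level, for three seconds; the program finishes while still holding it in the air. Never tip the carrier, and leave the dish, the bottle and the beaker where they are.

Things in the scene. Friction and masses are not known exactly. Their poses are not given: they have to be found in the camera images.
- box: grey slide storage box fixed to the bench, 130 (x) by 124 (y) by 85 mm high, walls and floor 5 mm thick, open at the top under a hinged lid. Origin: centre of its underside on the bench; z up; its x axis points from the front (where the lid has its lip) to the hinge side. At yaw 0, x points away from the robot; yaw varies up to about 0.35 rad
- lid (a joint): angle of the box's lid in rad: 0 shut (start), grows as it opens upward, 1.57 upright, 1.9 end stop. The lid is a flat grey plate 148 by 130 by 6 mm with a white panel on top and no handle, 0.1 kg, on a stiff hinge that keeps it at any angle; lifting it at the front edge takes about 1.3 N
- lid_lip (a point): middle of the front edge of the lid, on its underside: it overhangs the box's front wall by 15 mm, 145 mm from the hinge axis, 86 mm above the bench when shut; the space under the overhang is free down to the bench. Moves with the lid
- lid_hinge (a point): middle of the hinge axis (parallel to the box's y), level with the lid's underside, at the top of the box's rear wall (box frame x = +65 mm, z = 86 mm); fixed to the box
- spatula: loose lab spatula lying on the bench left or right of the box, 195 mm long, 70 g: dark wooden handle 12 wide, 14 mm high, from x = -85 to +25 mm; flat thin steel blade 22 wide, 2 mm thick, 7 mm above the bench, its tip at x = +110 mm. Origin: underside of the handle at the place to grip; x points to the blade tip, roughly away from the robot (yaw within 0.4 rad)
- spatula_tip (a point): middle of the blade's end edge, 110 mm ahead of the spatula's origin and 7 mm above its underside
- rack: loose steel carrier with ten glass slides, standing on the box's floor under the lid: 80 (x) by 84 (y) by 72 mm high, 0.15 to 0.31 kg. Origin: centre of its underside. Its handle is a bar along its x, from end to end above the slides: 10 wide, 10 mm high, centre 67 mm above the origin, held by two end straps; free space beside it and 32 mm under it. x roughly parallel to the box's x
- rack_handle (a point): centre of the carrier's handle bar, 67 mm above the carrier's underside
- dish: bystander: closed round pale plastic dish, 90 mm across, 16 mm high, lying on the other side of the box from the spatula. Origin under its centre
- reagent: bystander: amber bottle, 60 mm across, 110 mm high, on the far left of the box. Origin under its centre
- beaker: bystander: white open beaker, 64 mm across, 80 mm high, on the far right of the box. Origin under its centre
Things that resemble listed ones, but are neither listed nor needed, are in the scene too. Of the things like the spatula, leave any that is blue; of the rest the smaller one is meant.

How it is judged:
By the outcome, as a careful person would: the job done as asked, in the order asked, and still so for the second after the job is handed in, while the arm keeps its last pose, push and grip.
It also fails if it takes over 72 s, if anything falls off the work surface, if the arm or the gripper's body presses on something with over 40 N, if the wrist force passes 120 N, or if a joint passes its speed limit or range.

ROBOT

A 7-joint arm with a two-finger parallel gripper is mounted at the origin on the work surface. World frame = base frame: x ahead of the robot, y to its left, z up, the work surface at z = 0. Lengths are in m, angles in rad, forces in N, time in s.
With the tool pointing down it reaches from about 0.4 to 0.875 m from the base axis. Payload 4.4 kg.
Tool frame: the origin (TCP) lies at the very end of the fingers, on their centre line; the grasp point (between the pads) lies 19 mm behind it; z points along the fingers, y is the line along which they close (so a half turn about z gives the same grasp; the last joint's range is limited). The gripper opens to 85 mm and grips with 20 to 120 N. Pads are 22 mm wide; open, the fingers measure 114 mm over their backs; the gripper's body (76 mm by 85 mm) begins 54 mm behind the grasp point. The pads swing forward as they close: fully open they stand 13 mm farther back than shut.
Start: joints at [-1.355, 0.628, 0.038, 1.517, -0.027, 0.996, -0.02], TCP at [0.181, 0.624, 0.197] pointing down, gripper open.
Joint ranges: [-3.06, 3.06], [-0.37, 2.12], [-1.25, 1.32], [0.18, 2.47], [-1.1, 4.24], [0.23, 1.98], [-2.94, 2.94]. Speed limits (rad/s): [2.57, 2.57, 3.14, 3.14, 3.14, 3.14, 3.14].

INTERFACE

Orientations are given as a unit quaternion [x, y, z, w].
In Python, from plant import arm gives the robot as it stands.
- The arm moves only by the shell command python3 -m jog 'ROWS'. ROWS is JSON, a list of rows, each a list of 7 numbers: the opening, from 0 (shut) to 1 (fully open), then the shift along the tool's x, y, z in mm, then the turn, a rotation vector about the tool's x, y, z in rad. In form: [[hand, dx, dy, dz, rx, ry, rz], ...]. A call has 1 to 12 rows; each row shifts and turns the commanded pose from where the row before left it, along the tool's axes as they then stand; what a row does not reach is not made up. A row lasts 1/8 s, in which the tool goes at most 62.5 mm and 10.7 degrees, less where a joint would pass 70% of its speed; a pose out of reach is approached as far as the arm can. A call is refused whole if a number of a shift passes 62.5 or a number of a turn 0.188, either way. A call with a gripper value outside its range is refused whole. The fingers move at their own pace and stop on an object; the grip force is fixed at half the most. Time passes only in rows, so rows that do not move let the fingers close. It gives the time, the measured TCP pose, the force, the opening and the grip force at its end, in the units of the state.
- arm.observe(): the state, without advancing time (a new reading comes with each control period).
- arm.camera(name): name is "side" or "top" or "wrist"; returns (picture, depth): 384x512x3 uint8, red, green, blue; 384x512 float32, m along the optical axis (not along the pixel's ray), 0 where there is no reading.
- arm.camera_info(name): a dict with "intrinsics" (3x3 intrinsics, pixels), "xyz" and "attitude" of the camera in the world; the wrist camera has in their place "tool_from_camera" (4x4, takes a point from camera to tool coordinates, whose origin is the TCP and whose axes are the flange's). Camera axes: x right, y down, z forward; pixel columns grow to the right and rows downward; lengths in m; the calibration is good to about 2 mm. A picture is of the moment at which its call begins: read the wrist's pose just before it. camera_info takes no time and is no camera call.
- arm.hand_in(): hands the job in; it is judged then, once.
The state is a dict: "time_s": time; "q": joint angles; "joint_vel": joint speeds; "effort": joint torques, N m; "tcp_pos": TCP position; "tool_rot": TCP orientation; "contact_force": force on the tool from outside, world axes, zero at the start; "torque": the same for the moment, N m; "gripper_width": opening from 0.0 (shut) to 1.0 (fully open); "gripper_force": force on a finger pad.
Only numpy, scipy, OpenCV 4.12 (cv2) and the standard library are available. Lean on these libraries where they do the work, as an engineer would, in place of code of your own. Each camera call takes 0.05 s, during which the arm holds its last target. There are 200 camera calls.

## Working session

There is one attempt and no reset: what is moved stays moved. The work goes in short steps, Python scripts to look and compute and a shell command to move; the robot and the scene stay as the last step left them, time stands still between calls to the robot, and variables do not carry over. Pictures are saved under pics/ and viewed, at most 13 in all, crops included, and the job is handed in when it is done.

```bash
ls; mkdir -p pics; cat > h.py <<'E'
import numpy as np, cv2
from plant import arm
from scipy.spatial.transform import Rotation as R
def rot(a):
    a=np.array(a,float)
    return a if a.shape==(3,3) else R.from_quat(a).as_matrix()
def cam(n):
    s=arm.observe(); p,d=arm.camera(n); i=arm.camera_info(n); K=np.array(i["intrinsics"])
    if n=="wrist":
        T=np.eye(4);T[:3,:3]=rot(s["tool_rot"]);T[:3,3]=s["tcp_pos"];T=T@np.array(i["tool_from_camera"])
    else:
        T=np.eye(4);T[:3,:3]=rot(i["attitude"]);T[:3,3]=i["xyz"]
    return p,d,K,T
def pts(d,K,T):
    v,u=np.mgrid[:d.shape[0],:d.shape[1]]
    c=np.stack([(u-K[0,2])/K[0,0]*d,(v-K[1,2])/K[1,1]*d,d],-1)
    return c@T[:3,:3].T+T[:3,3]
def ray(u,v,K,T,z):
    r=T[:3,:3]@np.array([(u-K[0,2])/K[0,0],(v-K[1,2])/K[1,1],1]); return T[:3,3]+r*(z-T[2,3])/r[2]
E
python3 - <<'E'
from h import *
print(arm.observe())
for n in("top","side"):
    p,d,K,T=cam(n); cv2.imwrite(f"pics/{n}0.png",p[...,::-1]); np.savez(f"{n}0.npz",p=p,d=d,K=K,T=T); print(n,K,T)
E
```

```text
pics
{'time_s': 0.0, 'q': array([-1.35480956,  0.62933421,  0.03842888,  1.51838811, -0.02697175,
        0.9962815 , -0.01997532]), 'joint_vel': array([-0.00034806, -0.00041502, -0.00064636,  0.00015625, -0.00054674,
        0.00045132,  0.00174512]), 'effort': array([ 4.51010455e-04, -5.63390851e+01,  1.22701652e+00, -1.93448263e+01,
        1.12043135e-02,  1.04500356e-02, -1.01621175e-06]), 'tcp_pos': array([0.1805285 , 0.62370465, 0.19619021]), 'tool_rot': array([ 1.40402796e-01,  9.90094015e-01, -9.40002562e-04, -1.12753755e-04]), 'contact_force': array([ 0.14102998, -0.1766466 , -0.06726174]), 'torque': array([ 0.00031053, -0.02508361,  0.02215223]), 'gripper_force': 0.0, 'gripper_width': 1.0002583046289577}
top [[493.36527311   0.         249.95629808]
 [  0.         493.36527311 197.29444264]
 [  0.           0.           1.        ]] [[ 0.00162782 -0.99151647  0.12997093  0.41978038]
 [-0.99997793 -0.00245121 -0.00617545  0.06262841]
 [ 0.00644165 -0.12995801 -0.99149857  1.27441704]
 [ 0.          0.          0.          1.        ]]
side [[373.29379613   0.         254.33660659]
 [  0.         373.29379613 195.28004961]
 [  0.           0.           1.        ]] [[ 0.98066205 -0.11012023  0.1617884   0.41910747]
 [-0.1944541  -0.64171516  0.74188224 -0.61276251]
 [ 0.02212582 -0.75899617 -0.65071903  0.6586433 ]
 [ 0.          0.          0.          1.        ]]
```

View pics/top0.png

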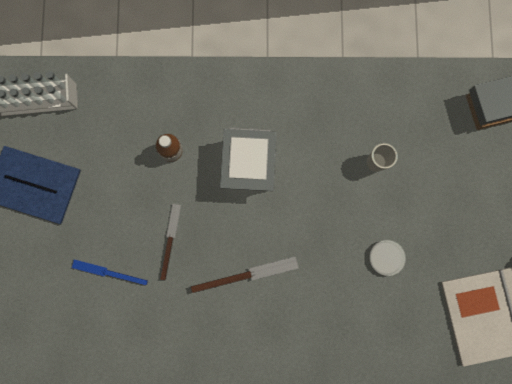

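View pics/side0.png

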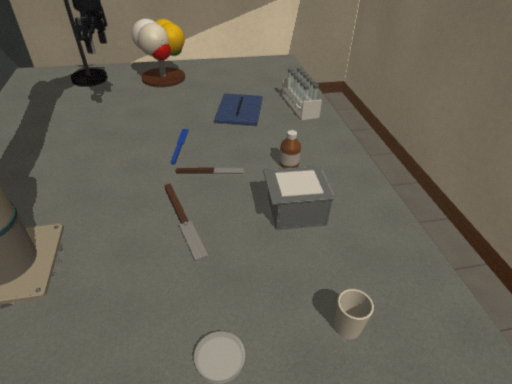

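Spatula candidates in the top view:
- Blue one at (110,273): excluded by its colour.
- Large wooden one at (245,275): too big.
- Small wooden one at (170,242): the smaller non-blue one, so this is the one meant.

The lid is at (247,160), bottle at (169,147), beaker at (382,157) and dish at (387,258).

```bash
python3 - <<'E'
from h import *
f=np.load("top0.npz");p,d,K,T=[f[k] for k in"pdKT"]
P=pts(d,K,T)
hsv=cv2.cvtColor(p,cv2.COLOR_RGB2HSV)
def blob(m,box):
    u0,v0,u1,v1=box; M=np.zeros(m.shape,np.uint8);M[v0:v1,u0:u1]=m[v0:v1,u0:u1]
    n,l,s,c=cv2.connectedComponentsWithStats(M); k=1+np.argmax(s[1:,4]); return l==k
def rect(m,z):
    v,u=np.nonzero(m); X=np.array([ray(a,b,K,T,z)[:2] for a,b in zip(u,v)])
    r=cv2.minAreaRect((X*1000).astype(np.float32)); return len(u),r,cv2.boxPoints(r).round(0).tolist()
wood=(hsv[...,0]<14)&(hsv[...,1]>90)
print("handle",rect(blob(wood,(150,230,185,285)),.014))
print("handleBig",rect(blob(wood,(185,265,255,295)),.014))
steel=(hsv[...,2]>105)
print("blade",rect(blob(steel,(160,200,185,240)),.008))
print("bigblade",rect(blob(steel,(245,250,305,285)),.008))
lid=(P[...,2]>.07)&(P[...,2]<.13)
m=blob(lid,(205,115,285,200));print("lid",rect(m,.092),np.median(P[m][:,2]))
print("panel",rect(blob(hsv[...,2]>170,(205,115,285,200)),.093))
for n,(a,b),z in(("bottle",(166,141),.11),("beaker",(384,155),.08),("dish",(387,258),.016)):print(n,ray(a,b,K,T,z))
cv2.imwrite("pics/crop0.png",cv2.resize(p[190:300,60:310,::-1],None,fx=3,fy=3,interpolation=cv2.INTER_CUBIC))
E
```

```text
handle (188, ((429.3841552734375, 266.57598876953125), (11.575715065002441, 107.51909637451172), 80.59603118896484), [[375.0, 270.0], [481.0, 252.0], [483.0, 264.0], [377.0, 281.0]])
handleBig (361, ((370.5815734863281, 128.0590362548828), (15.146244049072266, 153.52381896972656), 14.611922264099121), [[344.0, 200.0], [383.0, 52.0], [397.0, 56.0], [359.0, 204.0]])
blade (694, ((527.9224243164062, 255.20127868652344), (101.25101470947266, 61.872684478759766), 1.0878106355667114), [[477.0, 285.0], [478.0, 223.0], [579.0, 225.0], [578.0, 287.0]])
bigblade (1514, ((407.3655700683594, -8.093765258789062), (85.63801574707031, 150.35873413085938), 0.10190799832344055), [[364.0, 67.0], [365.0, -83.0], [450.0, -83.0], [450.0, 67.0]])
lid (3221, ((669.8115844726562, 61.043216705322266), (129.86187744140625, 151.85107421875), 87.11296081542969), [[591.0, 0.0], [742.0, -8.0], [749.0, 122.0], [597.0, 130.0]]) 0.09392548296443248
panel (1434, ((671.9959106445312, 59.72636413574219), (88.08442687988281, 98.82927703857422), 87.03890991210938), [[620.0, 18.0], [719.0, 13.0], [724.0, 101.0], [625.0, 106.0]])
bottle [0.70896415 0.25825814 0.11      ]
beaker [ 0.68269699 -0.27625329  0.08      ]
dish [ 0.43032008 -0.29304212  0.016     ]
```

View pics/crop0.png

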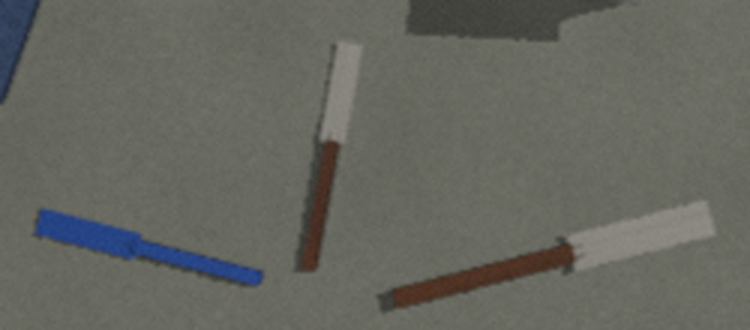

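The crop confirms it: the small wooden spatula is at crop (330,155), clearly shorter than the big one at (550,255). Sizes match the description (handle 108x12, lid 152x130 at z 0.094).

- **Spatula:** origin about (0.459, 0.262), yaw -0.164.
- **Box:** origin about (0.676, 0.061), yaw -0.05.

Moving above the spatula.

```bash
python3 -m jog '[[0.5,0,0,0,0,0,-0.118],[0.5,-30,-28,0,0,0,0],[0.5,-30,-28,0,0,0,0],[0.5,-30,-28,0,0,0,0],[0.5,-30,-28,0,0,0,0],[0.5,-30,-28,0,0,0,0],[0.5,-30,-28,0,0,0,0],[0.5,-30,-28,0,0,0,0],[0.5,-30,-28,0,0,0,0],[0.5,-30,-28,0,0,0,0],[0.5,-33,-30,20,0,0,0],[0.5,-30,-30,20,0,0,0]]'; python3 -m jog '[[0.5,0,0,0,0,0,0],[0.5,0,0,0,0,0,0]]'
cat >> h.py <<'E'
def d(target):
    s=arm.observe(); M=rot(s["tool_rot"]); print("tcp",np.round(s["tcp_pos"],4),"x",M[:,0].round(3),"z",M[:,2].round(3),"shift mm",(M.T@(np.array(target)-s["tcp_pos"])*1000).round(1))
E
python3 - <<'E'
from h import *
p,dd,K,T=cam("wrist"); cv2.imwrite("pics/w1.png",p[...,::-1])
P=pts(dd,K,T); hsv=cv2.cvtColor(p,cv2.COLOR_RGB2HSV)
m=(hsv[...,0]<14)&(hsv[...,1]>90)&(P[...,2]<.03)&(P[...,2]>.005)&(np.hypot(P[...,0]-.43,P[...,1]-.265)<.09)
X=P[m][:,:2]; print(m.sum(),np.median(P[m][:,2])); r=cv2.minAreaRect((X*1000).astype(np.float32)); print(r,cv2.boxPoints(r).round())
d([.459,.262,.004])
E
```

```text
time_s: 1.6
tcp_pos: [0.4593, 0.2611, 0.1566]
tool_rot: [0.082, 0.997, 0.0, 0.0]
contact_force: [0.2, 1.0, -0.4]
gripper_width: 0.5
gripper_force: 0.0
time_s: 1.85
tcp_pos: [0.458, 0.2627, 0.1569]
tool_rot: [0.082, 0.997, 0.0, -0.0]
contact_force: [0.2, -0.1, 0.2]
gripper_width: 0.497
gripper_force: 0.0
1170 0.014000540402064582
((431.662841796875, 266.9679870605469), (10.992586135864258, 108.3778076171875), 80.95254516601562) [[377. 270.]
 [484. 253.]
 [486. 264.]
 [379. 281.]]
tcp [0.4578 0.2635 0.1572] x [-0.987  0.162  0.   ] z [-0.     0.001 -1.   ] shift mm [ -1.5  -1.4 153.2]
```

View pics/w1.png

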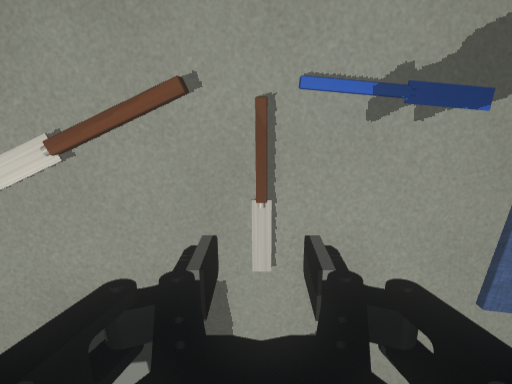

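The wrist view shows the handle from (262,97) to (262,200), centred between the fingers. It agrees with the top view to 2 mm, so I'll go down and grip.

```bash
python3 -m jog '[[0.5,-3.5,-1,40,0,0,0],[0.5,0,0,40,0,0,0],[0.5,0,0,30,0,0,0],[0.5,0,0,25,0,0,0],[0.5,0,0,12,0,0,0],[0.5,0,0,5.5,0,0,0],[0.5,0,0,0,0,0,0]]'; python3 -m jog '[[0,0,0,0,0,0,0],[0,0,0,0,0,0,0],[0,0,0,0,0,0,0],[0,0,0,0,0,0,0],[0,0,0,0,0,0,0],[0,0,0,0,0,0,0]]'
```

```text
time_s: 2.78
tcp_pos: [0.4619, 0.2613, 0.005]
tool_rot: [0.082, 0.997, 0.0, 0.0]
contact_force: [-0.1, -0.2, -0.6]
gripper_width: 0.502
gripper_force: 0.0
time_s: 3.52
tcp_pos: [0.4616, 0.2607, 0.0046]
tool_rot: [0.082, 0.997, -0.0, -0.0]
contact_force: [0.5, 0.1, 0.2]
gripper_width: -0.0
gripper_force: 0.0
```

Fingers closed on nothing; look.

```bash
python3 - <<'E'
from h import *
p,dd,K,T=cam("wrist"); q=cam("side")[0]
cv2.imwrite("pics/w2.png",np.hstack([p[:, 100:450],cv2.resize(q[100:300,100:300],(384,384))])[...,::-1]); print(arm.observe()["gripper_width"])
E
```

```text
-0.0029443815012662818
```

View pics/w2.png

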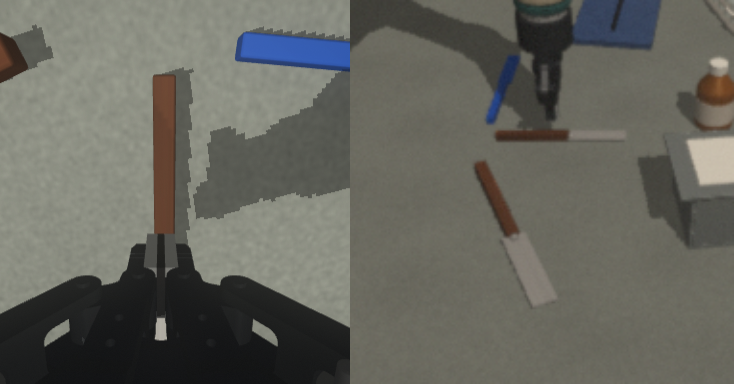

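```bash
python3 - <<'E'
from h import *
p,dd,K,T=cam("side"); P=pts(dd,K,T)
print(arm.observe()["tcp_pos"])
for v in range(140,178,3):
    print(v,[(P[v,u]*1000).round().astype(int).tolist() for u in (196,199,202,205,208)],p[v,202])
p,dd,K,T=cam("wrist"); P=pts(dd,K,T)
print("wrist")
for v in range(210,320,10): print(v,[(P[v,u]*1000).round().astype(int).tolist() for u in (252,262,272)],p[v,256])
i=arm.camera_info("wrist"); print(i)
E
```

```text
[0.46164911 0.26071216 0.00457554]
140 [[444, 244, 123], [451, 224, 135], [458, 214, 141], [466, 227, 132], [475, 240, 123]] [83 81 77]
143 [[448, 423, 1], [451, 250, 109], [457, 208, 136], [466, 235, 118], [475, 243, 111]] [84 81 80]
146 [[441, 206, 130], [449, 204, 130], [456, 203, 130], [464, 199, 132], [474, 240, 104]] [86 83 81]
149 [[445, 389, 0], [448, 207, 119], [455, 200, 123], [463, 204, 119], [474, 256, 84]] [42 41 39]
152 [[444, 371, 1], [448, 217, 103], [456, 219, 101], [463, 217, 101], [473, 249, 79]] [34 33 31]
155 [[443, 354, 1], [452, 353, 1], [456, 247, 72], [464, 243, 74], [473, 255, 65]] [36 32 32]
158 [[441, 340, 0], [450, 338, 0], [456, 247, 62], [464, 246, 62], [472, 253, 56]] [35 36 34]
161 [[440, 324, 0], [449, 320, 1], [455, 251, 50], [463, 247, 51], [472, 251, 47]] [44 42 40]
164 [[439, 308, 0], [448, 308, -1], [457, 306, 0], [465, 302, 2], [474, 304, -1]] [69 66 61]
167 [[438, 293, 0], [446, 292, 0], [455, 289, 1], [464, 290, -1], [473, 286, 1]] [64 53 47]
170 [[436, 261, 13], [445, 260, 13], [453, 258, 13], [462, 257, 13], [470, 258, 11]] [68 46 34]
173 [
[... 732 characters left out ...]
1, 261, 76], [451, 266, 92]] [30 31 30]
300 [[453, 259, 93], [465, 261, 76], [450, 266, 99]] [27 29 29]
310 [[461, 258, 88], [470, 260, 76], [452, 266, 102]] [27 27 27]
{'intrinsics': array([[309.07367898,   0.        , 260.45729955],
       [  0.        , 309.07367898, 196.76196831],
       [  0.        ,   0.        ,   1.        ]]), 'tool_from_camera': array([[ 1.12865676e-03, -9.63130970e-01, -2.69030596e-01,
         6.78975722e-02],
       [ 9.99999035e-01,  1.30502490e-03, -4.76727280e-04,
        -1.70159550e-04],
       [ 8.10242434e-04, -2.69029798e-01,  9.63131513e-01,
        -1.76857521e-01],
       [ 0.00000000e+00,  0.00000000e+00,  0.00000000e+00,
         1.00000000e+00]])}
```

Both cameras agree that the shut fingertips are near z≈0.046 while the reported TCP is 0.005. The real fingers therefore end about 41 mm short of the stated TCP. I'll measure that offset more exactly before descending further.

```bash
python3 - <<'E'
from h import *
s=arm.observe()["tcp_pos"]
for n in("wrist","side"):
    p,dd,K,T=cam(n);P=pts(dd,K,T)
    m=(np.hypot(P[...,0]-s[0],P[...,1]-s[1])<.02)&(P[...,2]>.025)&(P[...,2]<.1)
    z=np.sort(P[m][:,2]); print(n,m.sum(),z[:12].round(4),P[m][np.argsort(P[m][:,2])[:6]].round(3).tolist())
E
```

```text
wrist 5185 [0.0423 0.0429 0.0431 0.0432 0.0432 0.0432 0.0433 0.0435 0.0436 0.0437
 0.0437 0.0438] [[0.451, 0.26, 0.042], [0.451, 0.261, 0.043], [0.452, 0.267, 0.043], [0.451, 0.263, 0.043], [0.451, 0.265, 0.043], [0.451, 0.261, 0.043]]
side 81 [0.0383 0.0385 0.0393 0.0393 0.0397 0.0414 0.0423 0.0429 0.0432 0.0453
 0.046  0.0461] [[0.463, 0.256, 0.038], [0.455, 0.257, 0.039], [0.457, 0.255, 0.039], [0.469, 0.253, 0.039], [0.466, 0.253, 0.04], [0.46, 0.252, 0.041]]
```

The fingertips end about 38 mm behind the stated TCP, so I'll use that offset from here on. I'll open and go down in small steps, watching the force.

```bash
python3 -m jog '[[0.5,0,0,0,0,0,0],[0.5,0,0,0,0,0,0],[0.5,0,0,0,0,0,0],[0.5,0,0,0,0,0,0],[0.5,0,0,10,0,0,0],[0.5,0,0,10,0,0,0],[0.5,0,0,8,0,0,0],[0.5,0,0,4,0,0,0],[0.5,0,0,4,0,0,0],[0.5,0,0,0,0,0,0]]'; python3 -m jog '[[0,0,0,0,0,0,0],[0,0,0,0,0,0,0],[0,0,0,0,0,0,0],[0,0,0,0,0,0,0],[0,0,0,0,0,0,0],[0,0,0,0,0,0,0]]'
```

```text
time_s: 5.08
tcp_pos: [0.4616, 0.2607, -0.0316]
tool_rot: [0.082, 0.997, -0.0, -0.0]
contact_force: [0.1, -0.1, -0.1]
gripper_width: 0.499
gripper_force: 0.0
time_s: 5.82
tcp_pos: [0.4619, 0.2609, -0.0309]
tool_rot: [0.082, 0.997, 0.0, 0.0]
contact_force: [-0.4, -0.8, 5.9]
gripper_width: 0.116
gripper_force: 60.1
```

Gripped at 60 N. Lift, turn to the box's yaw, move in front of the lid and check the spatula in the hand.

```bash
python3 -m jog '[[0,0,0,-12,0,0,0],[0,0,0,-20,0,0,0],[0,0,0,-20,0,0,0],[0,0,0,-20,0,0,-0.057],[0,0,0,0,0,0,-0.057],[0,0,-20,0,0,0,0],[0,-2,-35,0,0,0,0],[0,-2,-35,0,0,0,0],[0,-2,-35,0,0,0,0],[0,-2,-34,0,0,0,0],[0,0,-20,0,0,0,0],[0,0,-10,0,0,0,0]]';python3 -m jog '[[0,0,0,0,0,0,0],[0,0,0,0,0,0,0]]'
python3 - <<'E'
from h import *
d([.461,.0715,.041])
for n in("wrist","top"):
    p,dd,K,T=cam(n);P=pts(dd,K,T);v=p.max(-1)
    m=(v>105)&(P[...,2]>.04)&(P[...,2]<.1)&(P[...,0]>.47)&(P[...,0]<.585)&(abs(P[...,1]-.066)<.05)
    X=P[m]; print(n,m.sum()); 
    if m.sum()>20: print(cv2.minAreaRect((X[:,:2]*1000).astype(np.float32)),np.polyfit(X[:,0],X[:,2],1),np.median(X[:,2]),X[:,0].max())
    if n=="wrist": cv2.imwrite("pics/w3.png",p[...,::-1])
E
```

```text
time_s: 7.32
tcp_pos: [0.4588, 0.0687, 0.0398]
tool_rot: [0.027, 1.0, -0.001, -0.001]
contact_force: [-0.5, -0.1, -0.3]
gripper_width: 0.117
gripper_force: 59.4
time_s: 7.58
tcp_pos: [0.4602, 0.0724, 0.0404]
tool_rot: [0.024, 1.0, 0.0, -0.0]
contact_force: [0.1, -0.5, 1.1]
gripper_width: 0.119
gripper_force: 59.4
tcp [0.4602 0.0724 0.0404] x [-0.999  0.049  0.   ] z [-0.     0.001 -1.   ] shift mm [-0.9 -0.9 -0.6]
wrist 1126
((496.62652587890625, 70.40151977539062), (19.729413986206055, 26.65597915649414), 87.57649230957031) [-0.07006356  0.11456389] 0.07946681756243232 0.5098869079851645
top 107
((551.3252563476562, 68.44245147705078), (32.53801345825195, 21.97190284729004), 0.11317193508148193) [0.02629613 0.0655355 ] 0.07982534642168515 0.5675868249274199
```

View pics/w3.png

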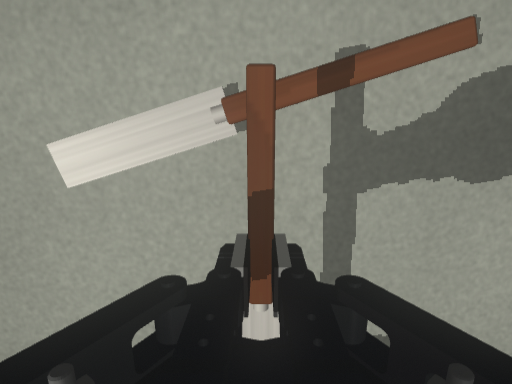

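The spatula is held straight and level: handle (260,65)-(262,300), blade top at z≈0.080, tip at x≈0.568. Insert about 11 mm under the lip and raise gently.

```bash
python3 -m jog '[[0,-12,-0.5,0,0,0,0],[0,-12,0,0,0,0,0],[0,-9,0,0,0,0,0],[0,-4,0,0,0,0,0],[0,0,0,0,0,0,0],[0,0,0,0,0,0,0]]'; python3 -m jog '[[0,0,0,-3,0,0,0],[0,0,0,-3,0,0,0],[0,0,0,-3,0,0,0],[0,-0.5,0,-4,0,0,0],[0,-0.7,0,-6,0,0,0],[0,0,0,0,0,0,0]]'
python3 - <<'E'
from h import *
d([.4967,.0697,.041])
p,dd,K,T=cam("top");P=pts(dd,K,T)
m=(P[...,2]>.085)&(P[...,0]>.585)&(P[...,0]<.75)&(abs(P[...,1]-.06)<.06)&(P[...,2]<.25);X=P[m]
A=np.c_[X[:,:2],np.ones(len(X))];print(np.linalg.lstsq(A,X[:,2],rcond=None)[0],X[:,0].min())
E
```

```text
time_s: 8.43
tcp_pos: [0.4966, 0.0691, 0.0405]
tool_rot: [0.025, 1.0, -0.0, -0.0]
contact_force: [-0.1, 0.3, 0.3]
gripper_width: 0.117
gripper_force: 59.4
time_s: 9.18
tcp_pos: [0.4986, 0.0691, 0.0601]
tool_rot: [0.025, 1.0, 0.0, 0.0]
contact_force: [-0.0, -0.0, -0.1]
gripper_width: 0.117
gripper_force: 59.2
tcp [0.4986 0.0691 0.0601] x [-0.999  0.05  -0.001] z [ 0.001  0.    -1.   ] shift mm [ 1.9  0.5 19.1]
[-0.09187041  0.00589585  0.16149176] 0.5888315099623973
```

The lid is up about 0.09 rad, as geometry predicts. Continue along the arc, with a check midway.

```bash
python3 -m jog '[[0,-2,0,-12,0,0,0],[0,-3.5,0,-13,0,0,0],[0,-5,0,-12.5,0,0,0],[0,-6,0,-12,0,0,0],[0,-7,0,-11.5,0,0,0],[0,-8,0,-11,0,0,0],[0,0,0,0,0,0,0]]'
python3 - <<'E'
from h import *
d([.4967,.0697,.041])
p,dd,K,T=cam("top");P=pts(dd,K,T);v=p.max(-1)
c=T[:3,3]
m=(P[...,2]>.1)&(P[...,0]>.6)&(P[...,0]<.76)&(abs(P[...,1]-.06)<.06)&(P[...,2]<.25);X=P[m]
A=np.c_[X[:,:2],np.ones(len(X))];print(m.sum(),np.linalg.lstsq(A,X[:,2],rcond=None)[0],X[:,2].max())
q=cam("side")[0];cv2.imwrite("pics/s4.png",cv2.resize(q[60:280,140:400,::-1],None,fx=3,fy=2.7))
E
```

```text
time_s: 10.1
tcp_pos: [0.5318, 0.0676, 0.1332]
tool_rot: [0.025, 1.0, 0.0, 0.002]
contact_force: [-0.5, 0.5, -0.4]
gripper_width: 0.116
gripper_force: 59.3
tcp [0.5318 0.0676 0.1332] x [-0.999  0.05  -0.004] z [ 0.004  0.001 -1.   ] shift mm [35.5  0.2 92.1]
1603 [-0.84629359  0.0406732   0.72126427] 0.1901780052173101
```

View pics/s4.png

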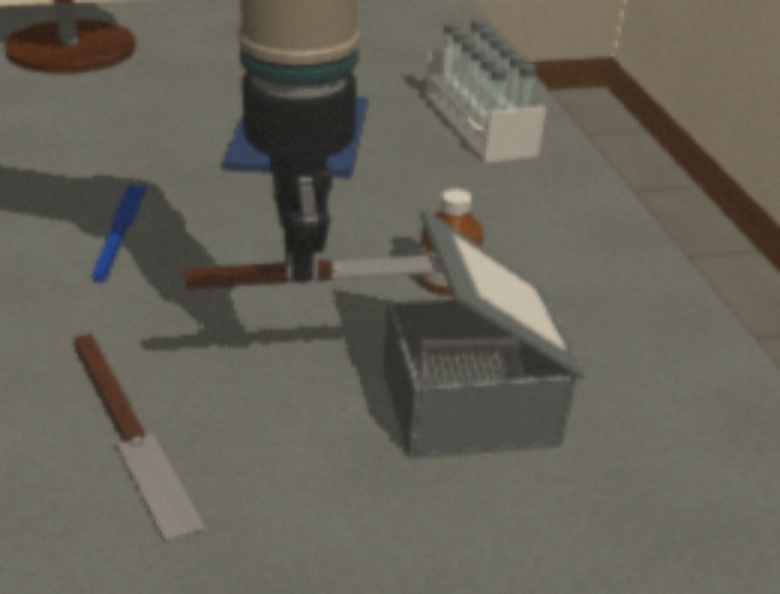

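The lid is at about 0.7 rad, with the blade tip at (435,263) under the plate and the spatula still straight. Carry on to past upright.

```bash
python3 -m jog '[[0,-9,0,-9,0,0,0],[0,-12,0,-6,0,0,0],[0,-12.5,0,-5,0,0,0],[0,-13,0,-2,0,0,0],[0,-13,0,-1.5,0,0,0],[0,-12,0,0,0,0,0],[0,-12,0,0,0,0,0],[0,-11,0,1,0,0,0],[0,-11,0,1,0,0,0],[0,-9,0,1,0,0,0],[0,-9,0,1,0,0,0],[0,0,0,0,0,0,0]]'
cat > lid.py <<'E'
from h import *
d([.4967,.0697,.041])
p,dd,K,T=cam("side");P=pts(dd,K,T)
m=(P[...,0]>.68)&(P[...,0]<.83)&(abs(P[...,1]-.057)<.075)&(P[...,2]>.1)&(P[...,2]<.25);X=P[m]
print(m.sum(),X.min(0).round(3),X.max(0).round(3))
for z in np.arange(.11,.25,.02):
    k=X[abs(X[:,2]-z)<.006]
    if len(k):print(z.round(2),len(k),np.percentile(k[:,0],[5,50,95]).round(3),np.percentile(k[:,1],[5,95]).round(3))
cv2.imwrite("pics/s5.png",cv2.resize(p[40:280,140:400,::-1],None,fx=3,fy=2.5))
E
python3 lid.py
```

```text
time_s: 11.7
tcp_pos: [0.654, 0.0613, 0.1508]
tool_rot: [0.025, 1.0, 0.0, 0.0]
contact_force: [-0.9, 1.0, -0.2]
gripper_width: 0.119
gripper_force: 59.3
tcp [0.654  0.0613 0.1508] x [-0.999  0.05  -0.001] z [ 0.001 -0.    -1.   ] shift mm [157.5   0.5 109.7]
1704 [ 0.681 -0.013  0.1  ] [0.781 0.121 0.229]
0.11 125 [0.745 0.748 0.752] [-0.008  0.113]
0.13 136 [0.749 0.752 0.756] [-0.008  0.112]
0.15 119 [0.753 0.756 0.759] [-0.009  0.092]
0.17 116 [0.757 0.76  0.764] [-0.009  0.112]
0.19 365 [0.688 0.75  0.768] [-0.006  0.099]
0.21 155 [0.766 0.769 0.773] [-0.009  0.111]
0.23 102 [0.769 0.774 0.778] [-0.006  0.111]
```

View pics/s5.png

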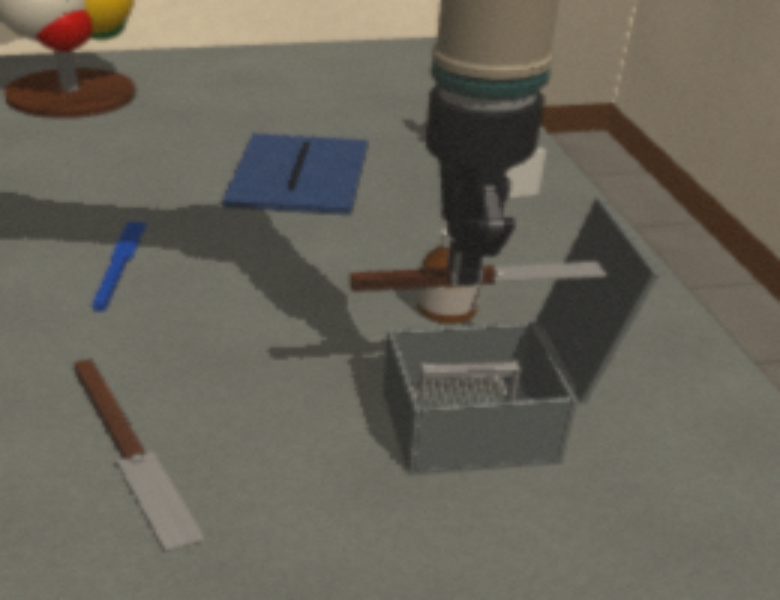

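The lid is at about 1.78 rad, past upright and flat at the back (590,300). The carrier's bar is visible at (470,370). Retract, then return the spatula to its old spot.

```bash
python3 -m jog '[[0,20,0,0,0,0,0],[0,40,0,0,0,0,0],[0,45,0,0,0,0,0],[0,45,15,0,0,0,0],[0,33,30,0,0,0,0],[0,20,35,10,0,0,0],[0,0,35,15,0,0,0],[0,0,35,20,0,0,0],[0,0,25,25,0,0,0],[0,0,10,25,0,0,0],[0,0,0,20,0,0,0],[0,0,0,10,0,0,0]]'; python3 -m jog '[[0,0,0,15,0,0,0],[0,0,0,15,0,0,0],[0,0,0,10,0,0,0],[0,0,0,5,0,0,0],[0,0,0,0,0,0,0],[0,0,0,0,0,0,0]]'; python3 -c "
from h import *
d([.461,.256,-.0312])"
```

```text
time_s: 13.25
tcp_pos: [0.4592, 0.2562, 0.0254]
tool_rot: [0.025, 1.0, -0.0, -0.0]
contact_force: [0.1, 0.6, 0.1]
gripper_width: 0.12
gripper_force: 59.3
time_s: 14.0
tcp_pos: [0.4599, 0.2565, -0.0186]
tool_rot: [0.025, 1.0, 0.0, 0.0]
contact_force: [-0.8, 0.5, -0.4]
gripper_width: 0.115
gripper_force: 59.3
tcp [ 0.4599  0.2565 -0.0186] x [-0.999  0.05  -0.001] z [ 0.001  0.    -1.   ] shift mm [-1.1 -0.4 12.6]
```

```bash
python3 -m jog '[[0,0,0,5,0,0,0],[0,0,0,4,0,0,0],[0,0,0,2,0,0,0],[0,0,0,1,0,0,0],[0,0,0,0,0,0,0]]'; python3 -m jog '[[0.2,0,0,0,0,0,0],[0.3,0,0,0,0,0,0],[0.4,0,0,0,0,0,0],[0.4,0,0,0,0,0,0],[0.4,0,0,-15,0,0,0],[0.4,0,0,-40,0,0,0],[0.4,0,0,-50,0,0,0],[0.4,0,0,-50,0,0,0],[0.4,0,0,-50,0,0,0],[0.4,0,0,-30,0,0,0],[0.4,0,0,0,0,0,0]]'
python3 - <<'E'
from h import *
p,dd,K,T=cam("wrist");P=pts(dd,K,T); hsv=cv2.cvtColor(p,cv2.COLOR_RGB2HSV)
m=(hsv[...,0]<14)&(hsv[...,1]>90)&(P[...,2]<.03)&(P[...,2]>.005)&(np.hypot(P[...,0]-.43,P[...,1]-.26)<.09);X=P[m]
print(m.sum(),X.mean(0),np.percentile(X[:,2],[5,95]),cv2.minAreaRect((X[:,:2]*1000).astype(np.float32)))
# carrier bar from top
p,dd,K,T=cam("top");P=pts(dd,K,T)
b=(abs(P[...,0]-.676)<.055)&(abs(P[...,1]-.06)<.05)
m=b&(P[...,2]>.062)&(P[...,2]<.083);X=P[m]
print(m.sum(),X[:,2].mean());n,l,s,c=cv2.connectedComponentsWithStats(m.astype(np.uint8));print(s.tolist()[:8],c.round()[:8].tolist())
k=1+np.argmax(s[1:,4]);X=P[l==k];print(X.mean(0),cv2.minAreaRect((X[:,:2]*1000).astype(np.float32)))
cv2.imwrite("pics/t6.png",cv2.resize(p[110:310,120:320,::-1],None,fx=3,fy=3))
E
```

```text
time_s: 14.62
tcp_pos: [0.4597, 0.2563, -0.0309]
tool_rot: [0.025, 1.0, 0.0, 0.0]
contact_force: [-0.5, -0.8, -0.1]
gripper_width: 0.12
gripper_force: 59.4
time_s: 16.0
tcp_pos: [0.4611, 0.2572, 0.2075]
tool_rot: [0.025, 1.0, 0.002, 0.003]
contact_force: [0.8, 0.6, 0.5]
gripper_width: 0.4
gripper_force: 0.0
842 [0.42654891 0.25696222 0.01396826] [0.01265399 0.01527687] ((413.782470703125, 250.91680908203125), (133.8945770263672, 54.31521987915039), 22.285686492919922)
143 0.07723127438451254
[[0, 0, 512, 384, 196465], [268, 136, 1, 1, 1], [241, 144, 10, 34, 142]] [[256.0, 192.0], [268.0, 136.0], [245.0, 160.0]]
[0.66901412 0.06658877 0.07723903] ((669.8618774414062, 66.12222290039062), (12.909183502197266, 81.35122680664062), 82.97834014892578)
```

View pics/t6.png

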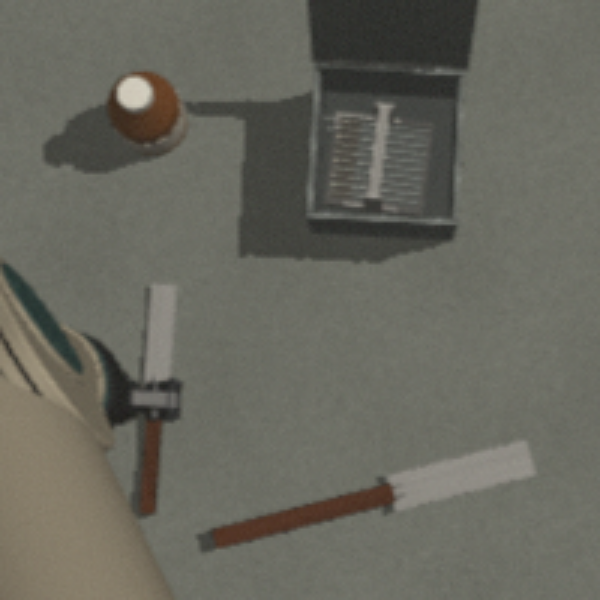

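The spatula lies flat on the bench at (155,400), and the lid stays open. The bar is at (380,150) in the crop: 81 x 13 mm, top at z 0.077 (as expected), centre (0.670, 0.066), yaw -0.12. Move above it and check from close by.

```bash
python3 -m jog '[[0.4,0,0,0,0,0,0.073],[0.4,-15,-10,0,0,0,0],[0.4,-29,-20,0,0,0,0],[0.4,-32,-23,0,0,0,0],[0.4,-32,-23,0,0,0,0],[0.4,-32,-23,0,0,0,0],[0.4,-32,-23,0,0,0,0],[0.4,-32,-23,10,0,0,0],[0.4,-17,-13,20,0,0,0],[0.4,-10,-6,20,0,0,0],[0.4,0,0,0,0,0,0],[0.4,0,0,0,0,0,0]]'
python3 - <<'E'
from h import *
p,dd,K,T=cam("wrist");P=pts(dd,K,T)
b=(abs(P[...,0]-.67)<.06)&(abs(P[...,1]-.06)<.05)
m=b&(P[...,2]>.071)&(P[...,2]<.083)
n,l,s,c=cv2.connectedComponentsWithStats(m.astype(np.uint8));k=1+np.argmax(s[1:,4]);X=P[l==k];r=cv2.minAreaRect((X[:,:2]*1000).astype(np.float32));print(s[k],X.mean(0),r,cv2.boxPoints(r).round())
d([.670,.066,.015])
cv2.imwrite("pics/w7.png",p[...,::-1])
E
```

```text
time_s: 17.6
tcp_pos: [0.6684, 0.0665, 0.1542]
tool_rot: [0.061, 0.998, 0.0, -0.0]
contact_force: [0.6, 0.3, 0.0]
gripper_width: 0.397
gripper_force: 0.0
[ 251  150   20   91 1156] [0.67057263 0.06597728 0.07695791] ((671.5570068359375, 65.7933120727539), (15.61528205871582, 79.76239776611328), 83.0115737915039) [[631.  63.]
 [710.  53.]
 [712.  69.]
 [633.  78.]]
tcp [0.6687 0.0667 0.1548] x [-0.993  0.121 -0.001] z [ 0.001  0.001 -1.   ] shift mm [ -1.3  -0.7 139.8]
```

View pics/w7.png

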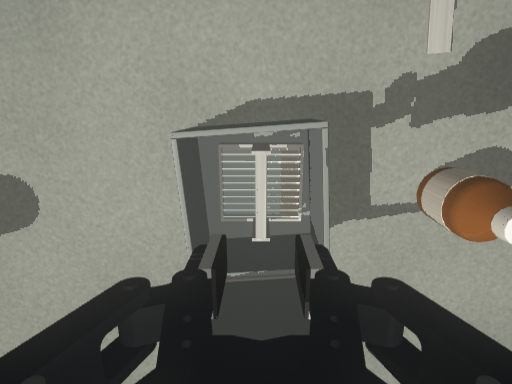

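The bar runs (262,150)-(262,240), centred between the fingers, at (0.671, 0.066) and yaw -0.12. Descend with the fingers 34 mm apart, tips to z≈0.056, and grip.

```bash
python3 -m jog '[[0.4,-2.5,-0.4,20,0,0,0],[0.4,0,0,30,0,0,0],[0.4,0,0,30,0,0,0],[0.4,0,0,25,0,0,0],[0.4,0,0,15,0,0,0],[0.4,0,0,10,0,0,0],[0.4,0,0,6,0,0,0],[0.4,0,0,0,0,0,0]]'; python3 -m jog '[[0,0,0,0,0,0,0],[0,0,0,0,0,0,0],[0,0,0,0,0,0,0],[0,0,0,0,0,0,0],[0,0,0,0,0,0,0],[0,0,0,0,0,0,0]]'
```

```text
time_s: 18.65
tcp_pos: [0.6714, 0.0645, 0.0182]
tool_rot: [0.061, 0.998, 0.0, 0.0]
contact_force: [-1.2, -1.0, -0.1]
gripper_width: 0.402
gripper_force: 0.0
time_s: 19.4
tcp_pos: [0.6719, 0.0652, 0.0186]
tool_rot: [0.061, 0.998, 0.0, 0.001]
contact_force: [0.9, 2.3, 4.6]
gripper_width: 0.103
gripper_force: 59.1
```

Gripped, opening about 10 mm. Lift straight up 130 mm.

```bash
python3 -m jog '[[0,0,0,-4,0,0,0],[0,0,0,-8,0,0,0],[0,0,0,-12,0,0,0],[0,0,0,-14,0,0,0],[0,0,0,-15,0,0,0],[0,0,0,-15,0,0,0],[0,0,0,-15,0,0,0],[0,0,0,-15,0,0,0],[0,0,0,-14,0,0,0],[0,0,0,-10,0,0,0],[0,0,0,-6,0,0,0],[0,0,0,-2,0,0,0]]'; python3 -m jog '[[0,0,0,0,0,0,0],[0,0,0,0,0,0,0],[0,0,0,0,0,0,0]]'
python3 - <<'E'
from h import *
d([.6715,.065,.1484])
p,dd,K,T=cam("side");P=pts(dd,K,T)
m=(P[...,0]>.62)&(P[...,0]<.72)&(abs(P[...,1]-.06)<.06)&(P[...,2]>.1)&(P[...,2]<.2);X=P[m]
print(m.sum(),np.percentile(X[:,2],[1,5]),X[:,0].min(),X[:,0].max())
n=P[m&(P[...,1]<.03)]
if len(n): print("near face z",np.percentile(n[:,2],[1,50,99]),[ (n[abs(n[:,0]-x)<.008][:,2].min().round(3),n[abs(n[:,0]-x)<.008][:,2].max().round(3)) for x in(.64,.66,.68,.70) if (abs(n[:,0]-x)<.008).any()])
cv2.imwrite("pics/s8.png",cv2.resize(p[20:280,140:400,::-1],None,fx=2.3,fy=2.3))
E
```

```text
time_s: 20.9
tcp_pos: [0.6712, 0.0645, 0.1483]
tool_rot: [0.061, 0.998, 0.0, -0.0]
contact_force: [0.2, -0.9, -1.6]
gripper_width: 0.104
gripper_force: 58.4
time_s: 21.28
tcp_pos: [0.671, 0.0645, 0.1477]
tool_rot: [0.061, 0.998, -0.0, -0.0]
contact_force: [-0.5, 0.7, -1.9]
gripper_width: 0.104
gripper_force: 58.4
tcp [0.671  0.0645 0.1477] x [-0.992  0.123  0.001] z [-0.001 -0.    -1.   ] shift mm [-0.4  0.6 -0.7]
1119 [0.13531581 0.13718686] 0.6268404607634612 0.7168508019924429
near face z [0.13394736 0.14827792 0.16509549] [(np.float64(0.134), np.float64(0.156)), (np.float64(0.134), np.float64(0.164)), (np.float64(0.136), np.float64(0.165)), (np.float64(0.135), np.float64(0.165))]
```

View pics/s8.png

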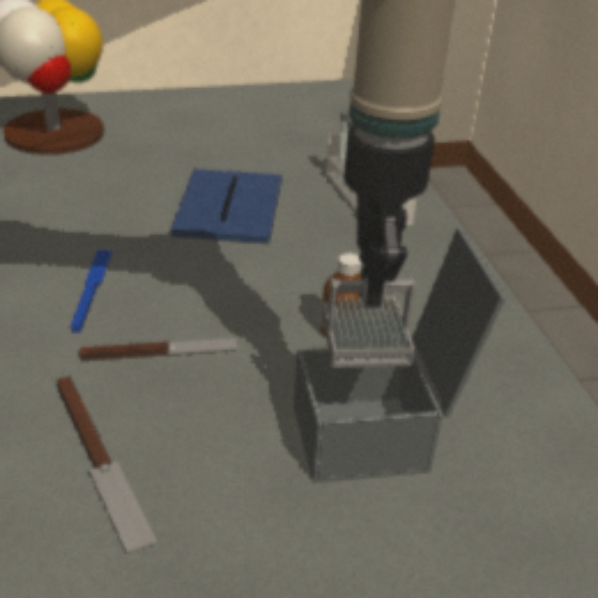

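The carrier hangs level at (370,335) over the box, underside at z≈0.134-0.136, so about 5 cm above the rim. The lid is open and the spatula lies flat at (155,350). Hold for over three seconds, then hand in.

```bash
for i in 1 2 3; do python3 -m jog '[[0,0,0,0,0,0,0],[0,0,0,0,0,0,0],[0,0,0,0,0,0,0],[0,0,0,0,0,0,0],[0,0,0,0,0,0,0],[0,0,0,0,0,0,0],[0,0,0,0,0,0,0],[0,0,0,0,0,0,0],[0,0,0,0,0,0,0],[0,0,0,0,0,0,0]]'; done; python3 -c "
from plant import arm
print(arm.hand_in())"
```

```text
time_s: 22.58
tcp_pos: [0.6712, 0.0645, 0.1481]
tool_rot: [0.061, 0.998, -0.0, -0.0]
contact_force: [0.2, 0.3, -2.3]
gripper_width: 0.107
gripper_force: 58.4
time_s: 23.82
tcp_pos: [0.6712, 0.0645, 0.1481]
tool_rot: [0.061, 0.998, 0.0, -0.0]
contact_force: [0.2, 0.4, -1.7]
gripper_width: 0.103
gripper_force: 58.4
time_s: 25.08
tcp_pos: [0.6713, 0.0645, 0.1481]
tool_rot: [0.061, 0.998, -0.0, -0.0]
contact_force: [0.2, -0.9, -1.2]
gripper_width: 0.099
gripper_force: 58.4
the job is handed in; nothing more can be done
None
```

Job handed in at 25 s (verdict not shown): lid levered open to about 1.78 rad, spatula laid flat on the bench, carrier held level about 5 cm above the rim for over 3 s; the fingers really end about 38 mm short of the stated TCP, so the first spatula grasp closed on air and I redid it with that offset.

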